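Park the staining reagents in their colour-marked dishes

ROBOT

A 7-joint arm with a two-finger parallel gripper is mounted at the origin on a cart in front of the work surface, level with it; the furniture and walls round the work are solid. World frame = base frame: x ahead of the robot, y to its left, z up, the work surface at z = 0. Lengths are in mm, angles in rad, forces in N, time in s.
With the tool pointing down it reaches from about 425 to 875 mm from the base axis. Payload 9.9 kg.
Tool frame: the origin (TCP) lies midway between the tips of the shut fingers; the grasp point (between the pads) lies behind it (arm.hold_point_z is the z of the grasp point in the tool frame, in mm); z points along the fingers, y is the line along which they close (so a half turn about z gives the same grasp; the last joint's range is limited). The gripper opens to 85 mm and grips with 20 to 120 N. Pads are 22 mm wide; open, the fingers measure 114 mm over their backs; the gripper's body (76 mm by 85 mm) begins 54 mm behind the grasp point. The pads swing forward as they close: fully open they stand 13 mm farther back than shut.
Start: joints at [1.246, 0.576, 0.025, 1.437, -0.015, 1.129, -0.057], TCP at [160.978, -655.526, 193.789] pointing down, gripper open.
Joint ranges: [-2.76, 2.76], [-0.34, 2.15], [-1.52, 1.57], [0.19, 2.46], [-1.09, 4.23], [0.17, 1.99], [-2.82, 2.82]. Speed limits (rad/s): [2.22, 2.22, 3.01, 3.01, 3.14, 3.14, 3.14].

INTERFACE

Orientations are given as a unit quaternion [w, x, y, z].
In Python, from rig import arm, capture gives the robot as it stands.
- The arm moves only by the tool jog_arm, never from a script. Its argument "series" is a list of rows, each a list of 7 numbers: the shift along the tool's x, y, z in m, then the turn, a rotation vector about the tool's x, y, z in degrees, then the gripper command: -1 is fully open, 1 is shut, values between are in proportion. A call has 1 to 8 rows; each row is the pose to reach, as a shift and turn from the pose commanded when the call began, along the tool's axes at that moment; what a row does not reach only later rows make up. A row lasts 1/10 s, in which the tool goes at most 50 mm and 8.59 degrees, less where a joint would pass 70% of its speed; a pose out of reach is approached as far as the arm can. A call with a gripper value outside its range is refused whole. The fingers move at their own pace and stop on an object; "newtons" is the grip in N (left out, the last holds). Time passes only in rows, so rows that repeat a pose let the fingers close. It gives the time, the measured TCP pose, the force, the opening and the grip force at its end, in the units of the state.
- arm.get_state(): the state, without advancing time (a new reading comes with each control period).
- capture(name): name is "scene" or "side" or "wrist"; returns a dict with "pixels" (480x640x3 uint8, red, green, blue), "mtx" (3x3 intrinsics, pixels), "R" (3x3) and "t" (3): a world point X has camera coordinates R X + t; the wrist camera has in their place "mount" (4x4, takes a point from camera to tool coordinates, whose origin is the TCP and whose axes are the flange's). Camera axes: x right, y down, z forward; pixel columns grow to the right and rows downward; lengths in mm; the calibration is good to about 2 mm. The wrist camera is an equidistant fisheye: a pixel r from the principal point sees the ray r / f radians off the axis. A picture is of the moment at which its call begins: read the wrist's pose just before it. There is no depth.
- arm.sign_off(): hands the job in; it is judged then, once.
The state is a dict: "t": time; "q": joint angles; "qd": joint speeds; "effort": joint torques, N m; "position": TCP position; "orientation": TCP orientation; "ft_force": force on the tool from outside, world axes, zero at the start; "torque": the same for the moment, N m; "grip_width": finger opening in mm; "grasp_force": force on a finger pad.
Only numpy, scipy, OpenCV 4.12 (cv2) and the standard library are available. Lean on these libraries where they do the work, as an engineer would, in place of code of your own. Each camera call takes 0.05 s, during which the arm holds its last target. There are 200 camera calls.

TASK

Clear the staining things away from beside the microtome: carry the three label-banded bottles and the square staining jar, upright, from the left of the water bath to the parking dishes on its right, each bottle into the round dish whose rim has the colour of its label band and the jar into the square violet dish. Set each one down gently rather than dropping it, so that it stands flat on the dish floor inside the rim, let go of it, and leave the beaker and the pink cassette where they are.

Things in the scene. Friction and masses are not known exactly. Their poses are not given: they have to be found in the camera images.
- red_bottle: large amber bottle with a black cap and a white label with a red band; body 58 mm in diameter and straight up to about 85 mm, 128 mm tall, cap 36 mm in diameter, about 0.34 kg. Origin: centre of its underside; z up along its axis. It stands upright at the start, on the left of the water bath.
- green_bottle: medium white bottle with a white cap and a label with a green band; body 44 mm in diameter and straight up to about 60 mm, 97 mm tall, cap 29 mm in diameter, about 0.12 kg. Origin: centre of its underside; z up along its axis. It stands upright at the start, on the left of the water bath.
- blue_bottle: small amber bottle with a black cap and a white label with a blue band; body 34 mm in diameter and straight up to about 50 mm, 82 mm tall, cap 24 mm in diameter, about 0.06 kg. Origin: centre of its underside; z up along its axis. It stands upright at the start, on the left of the water bath.
- stain_jar: square clear staining jar with violet contents and a fixed lid; body 58 x 58 mm (lid 61 x 61 mm from 72 to 77 mm above the foot), a round lid knob 19 mm in diameter from 78 to 94 mm above the foot, pick it by the sides below the lid or by the knob; about 0.19 kg. x and y run along its sides. A second such jar far back on the right is a fixed bystander. Origin: centre of its underside; z up along its axis. It stands upright at the start, on the left of the water bath.
- red_dish: round parking dish with a red rim, for the bottle with the red band; 82 mm inside the rim, 90 mm over it. Fixed to the bench on the right of the water bath. Origin: centre of its underside, on the bench. Grey floor 3 mm high with a red centre patch, red rim 4 mm thick whose top is 9 mm above the bench.
- green_dish: round parking dish with a green rim, for the bottle with the green band; 68 mm inside the rim, 76 mm over it. Fixed to the bench on the right of the water bath. Origin: centre of its underside, on the bench. Grey floor 3 mm high with a green centre patch, green rim 4 mm thick whose top is 9 mm above the bench.
- blue_dish: round parking dish with a blue rim, for the bottle with the blue band; 58 mm inside the rim, 66 mm over it. Fixed to the bench on the right of the water bath. Origin: centre of its underside, on the bench. Grey floor 3 mm high with a blue centre patch, blue rim 4 mm thick whose top is 9 mm above the bench.
- violet_dish: square parking dish with a violet rim, for the square staining jar; 81 x 81 mm inside the rim, 89 x 89 mm over it; x and y run along its sides. Fixed to the bench on the right of the water bath. Origin: centre of its underside, on the bench. Grey floor 3 mm high with a violet centre patch, violet rim 4 mm thick whose top is 9 mm above the bench.
- beaker: small clear glass beaker, 46 mm in diameter, 60 mm tall, loose, near the dishes; a bystander to be left alone. Origin: centre of its underside.
- pink_cassette: pink and white tissue cassette, 28 x 40 x 12 mm, lying loose among the dishes; a bystander to be left alone. Origin: centre of its underside; y along the 40 mm. Between the bottles and the dishes stand the water bath (rim 119 mm above the bench; it spans y -0.157 to 0.248 m, x 0.265 to 0.60 m) and over it the head of the gooseneck lamp (190 to 260 mm above the bench, x 0.41 to 0.56 m, y 0 to 0.2 m); the microtome begins at y 0.58 m.

How it is judged:
By the outcome, as a careful person would: the job done as asked, in the order asked, and still so for the second after the job is handed in, with the robot touching nothing.
It also fails if it takes over 144 s, if anything falls off the work surface, if the arm or the gripper's body presses on something with over 40 N, if the wrist force passes 120 N, or if a joint passes its speed limit or range.

## Working session

There is one attempt and no reset: what is moved stays moved. The work goes in short steps, Python scripts to look and compute and a tool call to move; the robot and the scene stay as the last step left them, time stands still between calls to the robot, and variables do not carry over. Pictures are saved under pics/ and viewed, at most 14 in all, crops included, and the job is handed in when it is done.

Besides the shell and the picture viewer there is one more tool, called after "Emit:" by a JSON object that holds its "op" and its "data", one argument or row to a line. jog_arm: Moves the arm, as the interface text tells. Its arguments: {"type":"object","properties":{"series":{"type":"array","items":{"type":"array","items":{"type":"number"}}},"newtons":{"type":"number"}},"required":["series"]}

```bash
ls; mkdir -p pics; python3 - <<'E'
from rig import arm, capture
import cv2
s=arm.get_state();print({k:s[k] for k in('t','position','orientation','grip_width')},arm.hold_point_z)
for n in('scene','side'):
    c=capture(n);cv2.imwrite(f'pics/{n}0.png',c['pixels'][:,:,::-1]);import numpy as np;np.savez(f'{n}0.npz',**c)
    print(n,-c['R'].T@c['t'],c['mtx'][0])
E
```

```text
pics
{'t': 0.0, 'position': array([ 160.85333232, -655.01533567,  192.94006748]), 'orientation': array([-8.19627913e-04,  9.92757418e-01,  1.20133319e-01, -1.52992087e-04]), 'grip_width': 85.35866869201189} -18.700000000000003
scene [ 1067.88023684 -1514.48421763   951.06514049] [606.574469     0.         308.20979576]
side [ 819.66264765 -693.20551248  767.89311038] [440.10744885   0.         324.83592134]
```

View pics/scene0.png

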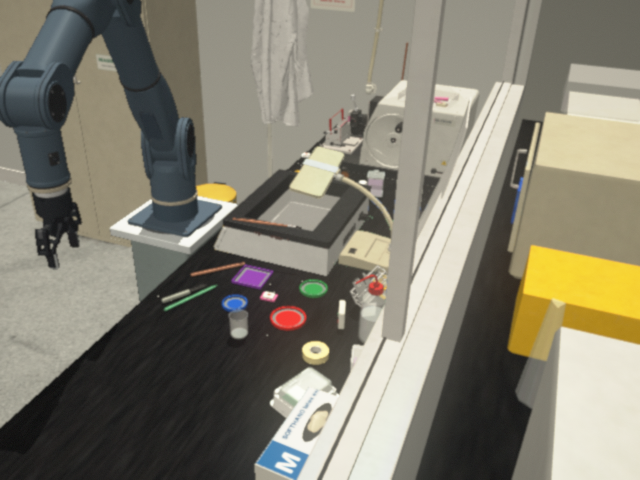

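View pics/side0.png

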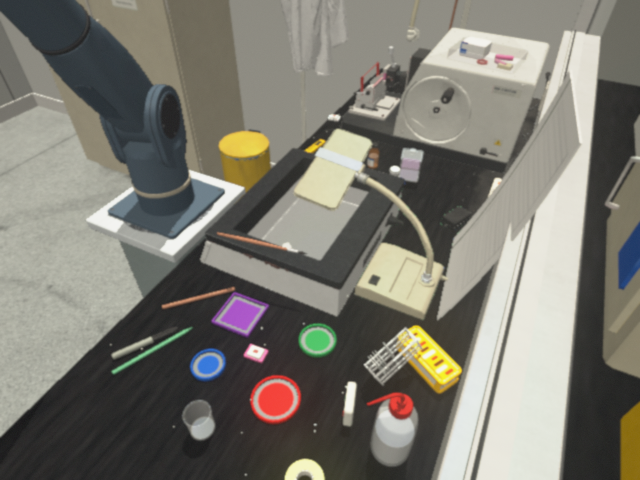

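The side view shows the dishes: violet (240,314), blue (208,364), green (317,340), red (276,399). The beaker is at (199,421) and the pink cassette at (256,353). The bottles are partly hidden behind the lamp, near (373,153) and (395,171), with the jar at (411,163).

```bash
cat >h.py <<'E'
import numpy as np, cv2
from rig import arm, capture
from scipy.spatial.transform import Rotation as Ro
def toolR(s): w,x,y,z=s['orientation']; return Ro.from_quat([x,y,z,w]).as_matrix()
def ray(c,px,z):
    d=c['R'].T@np.linalg.inv(c['mtx'])@np.array([*px,1.]); o=-c['R'].T@c['t']
    return o+d*(z-o[2])/d[2]
def wshot(name):
    s=arm.get_state(); c=capture('wrist'); cv2.imwrite(f'pics/{name}.png',c['pixels'][:,:,::-1])
    c=dict(c); c['pos']=s['position']; c['Rt']=toolR(s); np.savez(f'{name}.npz',**c); return c
def wray(c,px,z):
    K=c['mtx']; v=np.array([(px[0]-K[0,2])/K[0,0],(px[1]-K[1,2])/K[1,1]]); th=np.hypot(*v)
    d=np.array([*(v/th*np.sin(th) if th>0 else v),np.cos(th)]); M=c['mount']
    d=c['Rt']@M[:3,:3]@d; o=c['pos']+c['Rt']@M[:3,3]
    return o+d*(z-o[2])/d[2]
def wpix(c,X):
    M=c['mount']; p=M[:3,:3].T@(c['Rt'].T@(np.array(X,float)-c['pos'])-M[:3,3]); r=np.hypot(*p[:2]); th=np.arctan2(r,p[2])
    return c['mtx'][:2,2]+p[:2]/r*th*np.array([c['mtx'][0,0],c['mtx'][1,1]])
def blob(c,name,box=None):
    h=cv2.cvtColor(c['pixels'],cv2.COLOR_RGB2HSV)
    lo,hi={'red':(0,6),'green':(50,75),'blue':(105,117),'violet':(128,145),'pink':(160,176)}[name]
    m=cv2.inRange(h,(lo,90,60),(hi,255,255))
    if name=='red': m|=cv2.inRange(h,(176,90,60),(179,255,255))
    if box: k=np.zeros_like(m); x0,y0,x1,y1=box; k[y0:y1,x0:x1]=255; m&=k
    cs,_=cv2.findContours(m,cv2.RETR_EXTERNAL,cv2.CHAIN_APPROX_NONE)
    return max(cs,key=cv2.contourArea)[:,0,:].astype(float)
E
python3 - <<'E'
from h import *
c=dict(np.load('side0.npz'))
for n,b in dict(red=(240,365,310,435),green=(290,315,345,365),blue=(180,340,235,390),violet=(205,285,275,345),pink=(235,335,275,370)).items():
    q=blob(c,n,b); w=np.array([ray(c,p,9)[:2] for p in q]).astype(np.float32)
    (o,sz,a)=cv2.minAreaRect(w); ci,r=cv2.minEnclosingCircle(w); print(n,np.round(o,1),np.round(sz,1),round(a,1),np.round(ci,1),round(2*r,1))
for n,px,z in(('capA',(373,150),100),('capW',(395,170),97),('jar',(411,152),77),('beaker',(199,430),0)): print(n,ray(c,px,z).round())
E
```

```text
red [ 572.9 -373.2] [94.7 97.4] 26.6 [ 573.1 -373.4] 99.3
green [ 583.7 -225.4] [78.4 82.6] 26.7 [ 583.8 -224.7] 83.8
blue [ 418.9 -371.7] [71.3 72.7] 26.6 [ 419.2 -370.8] 75.3
violet [ 405.2 -239.9] [95.  97.4] 2.1 [ 405.  -240.9] 129.2
pink [ 488.4 -308.7] [45.7 35.2] 6.0 [ 488.4 -308.6] 53.2
capA [463. 370. 100.]
capW [553. 305.  97.]
jar [555. 448.  77.]
beaker [ 481. -481.    0.]
```

Emit:
{"op": "jog_arm", "data": {
  "series": [
    [0,0,-0.05,0,0,-8.5,-1],
    [0.05,0,-0.1,0,0,-17,-1],
    [0.1,0,-0.15,0,0,-25,-1],
    [0.14,0,-0.19,0,0,-34,-1],
    [0.18,0,-0.22,0,0,-42,-1],
    [0.22,0,-0.25,0,0,-51,-1],
    [0.25,-0.03,-0.25,0,0,-59,-1],
    [0.28,-0.06,-0.25,0,0,-67,-1]
  ]
}}

```text
t: 0.9
position: [408.2, -545.3, 441.0]
orientation: [0.0, 0.76, 0.65, 0.0]
ft_force: [0.8, 0.3, -0.5]
grip_width: 85.3
grasp_force: 0.0
```

Emit:
{"op": "jog_arm", "data": {
  "series": [
    [0.05,0.0,0,0,0,-8,-1],
    [0.1,0.01,0,0,0,-9.2,-1],
    [0.15,0.01,0,0,0,-9.2,-1],
    [0.2,0.015,0,0,0,-9.2,-1],
    [0.25,0.02,0,0,0,-9.2,-1],
    [0.3,0.02,0,0,0,-9.2,-1],
    [0.35,0.02,0,0,0,-9.2,-1],
    [0.4,0.02,0,0,0,-9.2,-1]
  ]
}}

```text
t: 1.7
position: [489.6, -153.1, 440.5]
orientation: [-0.0, 0.707, 0.707, -0.0]
ft_force: [0.9, 0.3, 0.8]
grip_width: 85.6
grasp_force: 0.0
```

```bash
python3 - <<'E'
from h import *
c=wshot('w1'); print(c['pos'],c['Rt'].round(3),c['mount'].round(2),c['mtx'].round(1),arm.get_state()['q'].round(2))
for p in [(405,-240,9),(584,-225,9),(480,350,80)]: print(wpix(c,p).round())
E
```

```text
[ 489.63125835 -153.14226574  440.53731537] [[ 0.  1. -0.]
 [ 1. -0. -0.]
 [-0. -0. -1.]] [[   0.     -0.95   -0.31   79.19]
 [   1.      0.      0.     -0.52]
 [  -0.     -0.31    0.95 -180.24]
 [   0.      0.      0.      1.  ]] [[371.6   0.  318.3]
 [  0.  371.6 244.6]
 [  0.    0.    1. ]] [ 0.53  0.22 -0.45  1.36  0.09  1.58  0.1 ]
[269. 227.]
[374. 219.]
[ 313. -119.]
```

Emit:
{"op": "jog_arm", "data": {
  "series": [
    [0.05,0.0,0,0,0,0,-1],
    [0.1,0,0,0,0,0,-1],
    [0.15,0,0,0,0,0,-1],
    [0.2,0,0,0,0,0,-1],
    [0.25,0,0,0,0,0,-1],
    [0.3,0,0,0,0,0,-1],
    [0.35,0.0,0,0,0,0,-1],
    [0.4,0,0,0,0,0,-1]
  ]
}}

```text
t: 2.55
position: [489.8, 246.3, 440.6]
orientation: [0.0, 0.707, 0.707, -0.0]
ft_force: [1.1, -0.3, 0.5]
grip_width: 85.3
grasp_force: 0.0
```

Emit:
{"op": "jog_arm", "data": {
  "series": [
    [0.05,0.0,0,0,0,0,-1],
    [0.1,0,0,0,0,0,-1],
    [0.12,0,0,0,0,0,-1],
    [0.12,0,0,0,0,0,-1]
  ]
}}

```text
t: 2.95
position: [488.6, 368.2, 439.1]
orientation: [-0.001, 0.705, 0.709, -0.001]
ft_force: [-0.1, -0.6, 0.1]
grip_width: 85.4
grasp_force: 0.0
```

```bash
python3 - <<'E'
from h import *
c=wshot('w2'); print(c['pos'],c['Rt'].round(3),arm.get_state()['q'].round(2))
E
```

```text
[488.55824562 368.21720898 439.08944309] [[-0.005  1.    -0.003]
 [ 1.     0.005  0.   ]
 [ 0.    -0.003 -1.   ]] [-0.35  0.43 -0.67  1.1   0.26  1.69 -0.94]
```

View pics/w2.png

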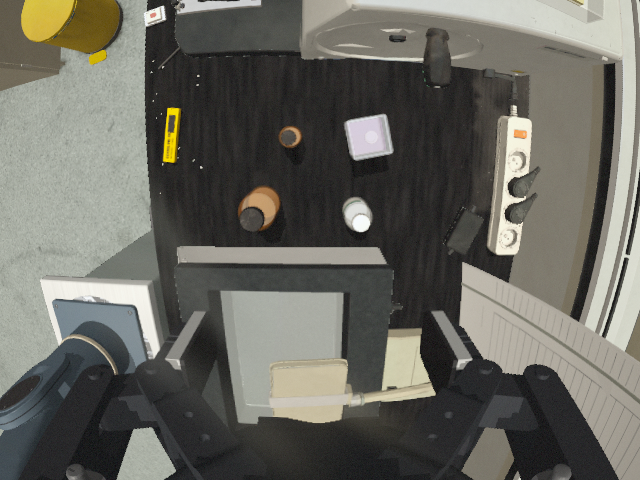

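The wrist view shows the red bottle's cap at (252,218), the green bottle's at (361,222) and the blue bottle's at (290,136). The jar's knob is at (371,137), and its lid corners are about (345,118), (388,115), (393,155) and (354,161).

```bash
python3 - <<'E'
from h import *
c=dict(np.load('w2.npz'))
for n,px,z in(('red',(252,219),128),('green',(361,223),97),('blue',(289.5,136.5),82),('knob',(371,137),94),('l',(346,122),77),('l',(387,116),77),('l',(393,154),77),('l',(352,161),77),('lamp',(310,390),260)): print(n,wray(c,px,z).round(1))
h=c['pixels'].astype(int)
q=cv2.inRange(cv2.cvtColor(c['pixels'],cv2.COLOR_RGB2HSV),(118,15,110),(165,120,255));q[:100]=0;q[170:]=0;q[:,:330]=0;q[:,410:]=0
cs,_=cv2.findContours(q,0,1);k=max(cs,key=cv2.contourArea)[:,0]
print(k.min(0),k.max(0)); w=np.array([wray(c,p,77)[:2] for p in k.astype(float)]).astype(np.float32);print(cv2.minAreaRect(w))
E
```

```text
red [396.5 325.2 128. ]
green [549.9 312.3  97. ]
blue [445.8 436.   82. ]
knob [560.9 436.9  94. ]
l [526.5 457.5  77. ]
l [586.  468.5  77. ]
l [596.6 412.7  77. ]
l [536.2 400.6  77. ]
lamp [479.  142.5 260. ]
[349 118] [385 152]
((557.7642822265625, 438.1697998046875), (46.32780456542969, 46.390533447265625), 11.505836486816406)
```

Emit:
{"op": "jog_arm", "data": {
  "series": [
    [-0.02,-0.04,0.02,0,0,0,-1],
    [-0.042,-0.08,0.05,0,0,0,-1],
    [-0.042,-0.093,0.09,0,0,0,-1],
    [-0.042,-0.093,0.13,0,0,0,-1],
    [-0.042,-0.093,0.15,0,0,0,-1],
    [-0.042,-0.093,0.15,0,0,0,-1]
  ]
}}

```text
t: 3.6
position: [396.8, 319.7, 288.7]
orientation: [0.0, 0.708, 0.706, -0.002]
ft_force: [0.1, 0.1, 0.5]
grip_width: 85.6
grasp_force: 0.0
```

```bash
python3 - <<'E'
from h import *
c=wshot('w3'); print(c['pos'],c['Rt'].round(3),arm.get_state()['q'].round(2))
for p in [(396.5,325,128),(550,312,97),(446,436,82),(561,435,94)]: print(wpix(c,p).round())
E
```

```text
[396.79538377 319.65018781 288.68250426] [[ 0.003  1.    -0.002]
 [ 1.    -0.003 -0.004]
 [-0.004 -0.002 -1.   ]] [-0.26  0.3  -0.7   1.69  0.21  1.23 -1.  ]
[319. 207.]
[461. 214.]
[367.  93.]
[476. 101.]
```

View pics/w3.png

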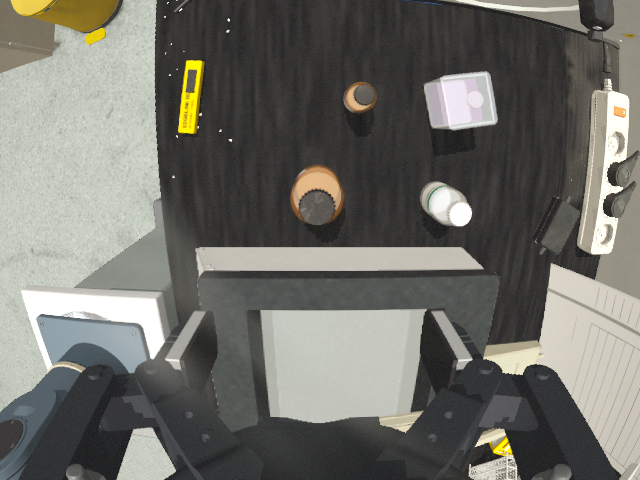

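Emit:
{"op": "jog_arm", "data": {
  "series": [
    [0,0,0.04,0,0,0,-1],
    [0,0,0.08,0,0,0,-1],
    [0,0,0.11,0,0,0,-1],
    [0,0,0.13,0,0,0,-1],
    [0,0,0.14,0,0,0,-1],
    [0,0,0.14,0,0,0,-1]
  ]
}}

```text
t: 4.25
position: [397.5, 322.7, 151.0]
orientation: [0.0, 0.707, 0.707, -0.0]
ft_force: [-0.8, -0.4, -0.6]
grip_width: 85.3
grasp_force: 0.0
```

Emit:
{"op": "jog_arm", "data": {
  "series": [
    [0.001,-0.001,0.03,0,0,0,-1],
    [0.002,-0.001,0.06,0,0,0,-1],
    [0.002,-0.001,0.08,0,0,0,-1],
    [0.002,-0.001,0.088,0,0,0,-1],
    [0.002,-0.001,0.091,0,0,0,-1],
    [0.002,-0.001,0.091,0,0,0,-1]
  ]
}}

```text
t: 4.85
position: [396.7, 325.5, 60.8]
orientation: [0.0, 0.707, 0.707, 0.001]
ft_force: [0.1, -0.3, 0.6]
grip_width: 85.4
grasp_force: 0.0
```

Emit:
{"op": "jog_arm", "data": {
  "series": [
    [0,0,0,0,0,0,0],
    [0,0,0,0,0,0,0.5],
    [0,0,0,0,0,0,1],
    [0,0,0,0,0,0,1],
    [0,0,0,0,0,0,1],
    [0,0,0,0,0,0,1],
    [0,0,0,0,0,0,1],
    [0,0,0,0,0,0,1]
  ],
  "newtons": 50
}}

```text
t: 5.65
position: [395.4, 325.3, 60.8]
orientation: [-0.0, 0.707, 0.707, 0.0]
ft_force: [-5.6, -1.9, 15.2]
grip_width: 37.0
grasp_force: 43.0
```

The fingers closed to 37 mm, so they slid over the shoulder onto the cap. I'll regrip cleanly on the cap, a little higher.

Emit:
{"op": "jog_arm", "data": {
  "series": [
    [0,0,0,0,0,0,0.1],
    [0,0,0,0,0,0,-0.2],
    [0,0,0,0,0,0,-0.4],
    [0,0,-0.01,0,0,0,-0.4],
    [0,0,-0.022,0,0,0,-0.4],
    [0,0,-0.022,0,0,0,-0.4]
  ]
}}

```text
t: 6.25
position: [396.7, 325.8, 83.6]
orientation: [0.0, 0.707, 0.707, 0.001]
ft_force: [-0.1, 0.2, 0.0]
grip_width: 59.6
grasp_force: 0.0
```

```bash
python3 - <<'E'
from h import *
c=wshot('w4'); s=arm.get_state(); print(c['pos'],s['grip_width'],s['ft_force'],wpix(c,(396.5,325,128)))
E
```

```text
[396.72793139 325.82230176  83.59440759] 59.829482957743714 [ 0.01675237 -0.459152   -0.61230765] [318.85974122 326.16994553]
```

View pics/w4.png

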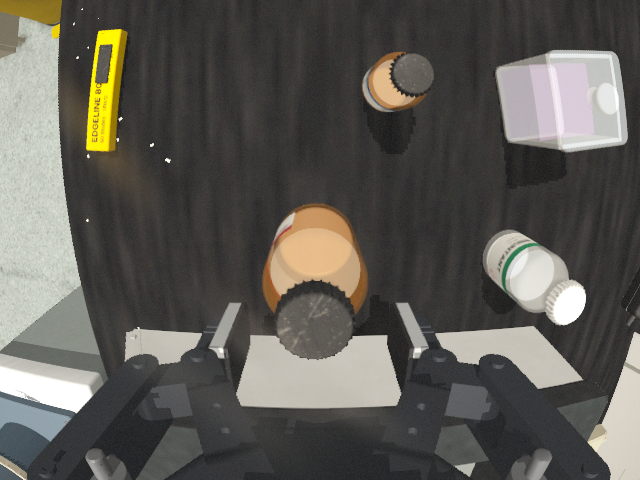

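The cap sits between the pads at (315,320), the bottle is upright, and it is about 3 mm off. I'm correcting that, gripping and lifting.

Emit:
{"op": "jog_arm", "data": {
  "series": [
    [0.003,-0.001,0,0,0,0,-0.3],
    [0.003,-0.001,0,0,0,0,0],
    [0.003,-0.001,0,0,0,0,0.5],
    [0.003,-0.001,0,0,0,0,1],
    [0.003,-0.001,0,0,0,0,1],
    [0.003,-0.001,0,0,0,0,1],
    [0.003,-0.001,0,0,0,0,1]
  ],
  "newtons": 60
}}

```text
t: 7.0
position: [394.9, 328.2, 81.9]
orientation: [-0.0, 0.707, 0.707, 0.0]
ft_force: [-0.6, -0.8, 6.6]
grip_width: 33.2
grasp_force: 59.0
```

Emit:
{"op": "jog_arm", "data": {
  "series": [
    [0,0,-0.005,0,0,0,1],
    [0,0,-0.02,0,0,0,1],
    [0,0,-0.05,0,0,0,1],
    [0,0,-0.08,0,0,0,1],
    [0,0,-0.12,0,0,0,1],
    [0,0,-0.16,0,0,0,1],
    [0,0,-0.2,0,0,0,1],
    [0,0,-0.24,0,0,0,1]
  ]
}}

```text
t: 7.8
position: [394.3, 327.3, 323.0]
orientation: [-0.0, 0.707, 0.707, -0.001]
ft_force: [-0.0, 0.7, -3.4]
grip_width: 32.7
grasp_force: 60.4
```

Emit:
{"op": "jog_arm", "data": {
  "series": [
    [0,0,-0.04,0,0,0,1],
    [0,0,-0.08,0,0,0,1],
    [-0.02,0.005,-0.11,0,0,0,1],
    [-0.05,0.013,-0.12,0,0,0,1],
    [-0.09,0.023,-0.12,0,0,0,1],
    [-0.13,0.033,-0.12,0,0,0,1],
    [-0.17,0.043,-0.12,0,0,0,1],
    [-0.21,0.053,-0.12,0,0,0,1]
  ]
}}

```text
t: 8.6
position: [447.4, 116.1, 441.4]
orientation: [-0.0, 0.707, 0.707, -0.001]
ft_force: [0.7, -0.7, -3.2]
grip_width: 32.9
grasp_force: 60.4
```

Emit:
{"op": "jog_arm", "data": {
  "series": [
    [-0.04,0.01,0,0,0,0,1],
    [-0.08,0.02,0,0,0,0,1],
    [-0.12,0.03,0,0,0,0,1],
    [-0.16,0.04,0,0,0,0,1],
    [-0.2,0.05,0,0,0,0,1],
    [-0.24,0.06,0,0,0,0,1],
    [-0.28,0.07,0,0,0,0,1],
    [-0.32,0.08,0,0,0,0,1]
  ]
}}

```text
t: 9.4
position: [527.6, -203.6, 441.2]
orientation: [-0.001, 0.707, 0.707, -0.0]
ft_force: [0.2, 1.2, -2.5]
grip_width: 32.6
grasp_force: 60.4
```

Emit:
{"op": "jog_arm", "data": {
  "series": [
    [-0.04,0.01,0,0,0,0,1],
    [-0.08,0.025,0.02,0,0,0,1],
    [-0.11,0.035,0.06,0,0,0,1],
    [-0.14,0.04,0.1,0,0,0,1],
    [-0.16,0.045,0.14,0,0,0,1],
    [-0.17,0.045,0.18,0,0,0,1],
    [-0.17,0.045,0.2,0,0,0,1],
    [-0.17,0.045,0.2,0,0,0,1]
  ]
}}

```text
t: 10.2
position: [570.4, -371.4, 237.0]
orientation: [-0.004, 0.707, 0.707, -0.001]
ft_force: [-0.8, 1.0, -3.1]
grip_width: 32.8
grasp_force: 60.6
```

```bash
python3 - <<'E'
from h import *
c=wshot('w5'); s=arm.get_state(); print(c['pos'],s['grip_width'],s['ft_force'],s['q'].round(2))
for p in [(573,-373,9),(584,-225,9),(419,-371,9),(405,-240,9),(488,-309,9)]: print(wpix(c,p).round())
E
```

```text
[ 570.40001405 -371.36868864  237.04917219] 32.61259812368253 [ 0.37052021  0.37263909 -1.94161919] [ 0.7   0.57 -0.34  1.33  0.19  1.27  0.35]
[322. 202.]
[333.  69.]
[190. 202.]
[174.  90.]
[245. 146.]
```

View pics/w5.png

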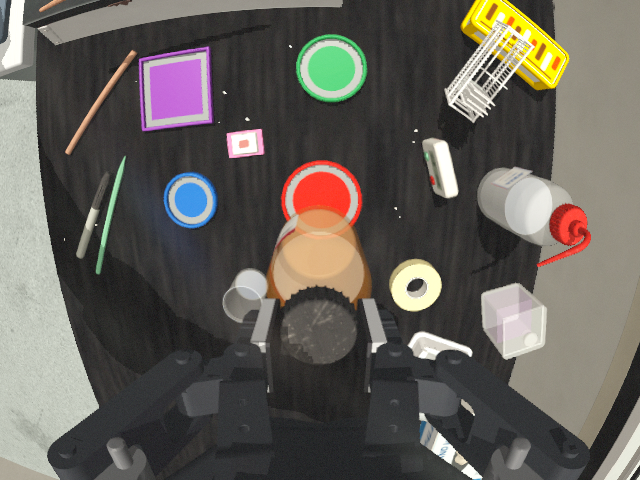

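The w5 view agrees with the predicted dish positions to within a few pixels: red (321,199), green (331,68), blue (190,200) and violet (176,89). The bottle hangs upright. I'll refine the centres once from this view.

```bash
python3 - <<'E'
from h import *
c=dict(np.load('w5.npz'))
for n,b in dict(red=(270,150,375,205),green=(285,25,375,110),blue=(155,165,225,235),violet=(130,35,220,140),pink=(220,120,270,165)).items():
    q=blob(c,n,b); w=np.array([wray(c,p,9)[:2] for p in q]).astype(np.float32)
    (o,sz,a)=cv2.minAreaRect(w); ci,r=cv2.minEnclosingCircle(w); print(n,np.round(o,1),np.round(sz,1),round(a,1),np.round(ci,1),round(2*r,1))
    if n=='red': print(w.max(0),w.min(0))
E
```

```text
red [ 571.5 -356.6] [64.9 37.2] 0.1 [ 571.7 -369.4] 65.3
[ 604.0333  -338.03864] [ 539.07794 -375.2466 ]
green [ 582.6 -223.3] [76.6 77.2] 0.6 [ 582.2 -223.1] 78.1
blue [ 418.2 -368.7] [68.1 68.4] 86.5 [ 418.3 -368.7] 70.6
violet [ 405. -238.] [91.7 90.1] 2.0 [ 405.4 -237.7] 125.7
pink [ 507.2 -306.7] [24.8  6.5] 81.1 [ 505.1 -306.4] 24.8
```

Emit:
{"op": "jog_arm", "data": {
  "series": [
    [0,0.0015,0.03,0,0,0,1],
    [0,0.0015,0.06,0,0,0,1],
    [0,0.0015,0.09,0,0,0,1],
    [0,0.0015,0.115,0,0,0,1],
    [0,0.0015,0.13,0,0,0,1],
    [0,0.0015,0.135,0,0,0,1],
    [0,0.0015,0.135,0,0,0,1]
  ]
}}

```text
t: 10.95
position: [575.0, -372.2, 107.6]
orientation: [0.0, 0.707, 0.707, 0.0]
ft_force: [-0.0, -0.1, -2.6]
grip_width: 32.7
grasp_force: 60.6
```

Emit:
{"op": "jog_arm", "data": {
  "series": [
    [0,-0.002,0.008,0,0,0,1],
    [0,-0.003,0.013,0,0,0,1],
    [0,-0.003,0.016,0,0,0,1],
    [0,-0.003,0.018,0,0,0,1],
    [0,-0.003,0.019,0,0,0,1],
    [0,-0.003,0.02,0,0,0,1],
    [0,-0.003,0.02,0,0,0,1]
  ]
}}

```text
t: 11.65
position: [571.4, -372.1, 86.7]
orientation: [-0.0, 0.707, 0.707, 0.0]
ft_force: [-0.4, -0.8, -4.5]
grip_width: 32.7
grasp_force: 60.7
```

Emit:
{"op": "jog_arm", "data": {
  "series": [
    [0,0,0.001,0,0,0,1],
    [0,0,0.0015,0,0,0,1],
    [0,0,0.002,0,0,0,1],
    [0,0,0.002,0,0,0,1]
  ]
}}

```text
t: 12.05
position: [571.6, -372.3, 85.1]
orientation: [0.0, 0.707, 0.707, 0.0]
ft_force: [-1.6, 0.6, -0.1]
grip_width: 32.8
grasp_force: 61.1
```

Emit:
{"op": "jog_arm", "data": {
  "series": [
    [0,0,0.0005,0,0,0,1],
    [0,0,0.001,0,0,0,1],
    [0,0,0.001,0,0,0,1]
  ]
}}

```text
t: 12.35
position: [571.8, -372.6, 85.0]
orientation: [0.001, 0.707, 0.707, 0.0]
ft_force: [-2.4, 0.6, 7.9]
grip_width: 32.7
grasp_force: 61.9
```

Emit:
{"op": "jog_arm", "data": {
  "series": [
    [0,0,0,0,0,0,0.2],
    [0,0,0,0,0,0,0],
    [0,0,0,0,0,0,-0.3],
    [0,0,0,0,0,0,-0.4],
    [0,0,0,0,0,0,-0.4]
  ]
}}

```text
t: 12.85
position: [571.4, -372.1, 83.5]
orientation: [-0.0, 0.707, 0.707, 0.0]
ft_force: [0.2, -0.1, -0.2]
grip_width: 59.5
grasp_force: 0.0
```

Emit:
{"op": "jog_arm", "data": {
  "series": [
    [0,0,-0.02,0,0,0,-0.4],
    [0,0,-0.06,0,0,0,-0.4],
    [0,0,-0.1,0,0,0,-0.4],
    [0,0,-0.15,0,0,0,-0.4],
    [0,0,-0.2,0,0,0,-0.4],
    [0,0,-0.25,0,0,0,-0.4],
    [0.04,-0.01,-0.3,0,0,0,-0.4],
    [0.08,-0.02,-0.33,0,0,0,-0.4]
  ]
}}

```text
t: 13.65
position: [554.1, -304.3, 405.8]
orientation: [0.001, 0.708, 0.706, 0.0]
ft_force: [1.4, 0.8, 0.9]
grip_width: 59.5
grasp_force: 0.0
```

```bash
python3 - <<'E'
from h import *
c=capture('side'); im=c['pixels'][300:480,160:400,::-1]; cv2.imwrite('pics/s1.png',cv2.resize(im,None,fx=3,fy=3))
E
```

```text
(no output)
```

View pics/s1.png

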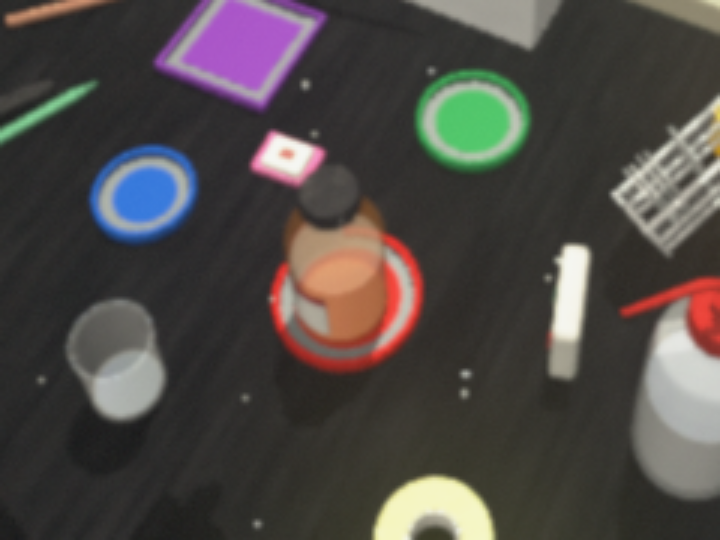

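The red bottle stands upright inside its red dish at about (335,290) in the crop. Next is green.

Emit:
{"op": "jog_arm", "data": {
  "series": [
    [0.05,-0.01,-0.02,0,0,0,-0.4],
    [0.1,-0.02,-0.02,0,0,0,-0.4],
    [0.15,-0.03,-0.02,0,0,0,-0.4],
    [0.2,-0.04,-0.02,0,0,0,-0.4],
    [0.25,-0.05,-0.02,0,0,0,-0.4],
    [0.3,-0.06,-0.02,0,0,0,-0.4],
    [0.35,-0.06,-0.02,0,0,0,-0.4],
    [0.4,-0.06,-0.02,0,0,0,-0.4]
  ]
}}

```text
t: 14.5
position: [493.6, 88.8, 424.3]
orientation: [0.001, 0.707, 0.707, 0.0]
ft_force: [0.7, 0.5, -0.4]
grip_width: 60.1
grasp_force: 0.0
```

Emit:
{"op": "jog_arm", "data": {
  "series": [
    [0.05,0.01,0,0,0,0,-0.4],
    [0.1,0.03,0,0,0,0,-0.4],
    [0.15,0.05,0,0,0,0,-0.4],
    [0.19,0.06,0.04,0,0,0,-0.4],
    [0.2,0.06,0.09,0,0,0,-0.4],
    [0.2,0.06,0.14,0,0,0,-0.4],
    [0.2,0.06,0.19,0,0,0,-0.4],
    [0.2,0.06,0.19,0,0,0,-0.4]
  ]
}}

```text
t: 15.3
position: [552.0, 285.1, 228.4]
orientation: [-0.001, 0.707, 0.707, -0.004]
ft_force: [0.1, -0.5, 0.4]
grip_width: 59.7
grasp_force: 0.0
```

Emit:
{"op": "jog_arm", "data": {
  "series": [
    [0.02,-0.001,0.03,0,0,0,-0.4],
    [0.022,-0.001,0.06,0,0,0,-0.4],
    [0.022,-0.001,0.09,0,0,0,-0.4],
    [0.022,-0.001,0.1,0,0,0,-0.4],
    [0.022,-0.001,0.1,0,0,0,-0.4]
  ]
}}

```text
t: 15.8
position: [553.7, 308.7, 134.1]
orientation: [-0.0, 0.707, 0.707, -0.0]
ft_force: [0.0, 0.3, 0.2]
grip_width: 60.0
grasp_force: 0.0
```

```bash
python3 - <<'E'
from h import *
c=wshot('w6'); print(c['pos'], wpix(c,(550,312,97)),c['Rt'].round(3)[:2,:2])
p=c['pixels']; m=cv2.inRange(cv2.cvtColor(p,cv2.COLOR_RGB2HSV),(0,0,225),(179,30,255)); m[:, :250]=0; m[:,400:]=0
cs,_=cv2.findContours(m,0,1)
for k in sorted(cs,key=cv2.contourArea)[-4:]: print(cv2.contourArea(k),cv2.boundingRect(k))
E
```

```text
[553.65049557 308.69775237 134.08429101] [312.96652956 253.32648299] [[ 0.001  1.   ]
 [ 1.    -0.001]]
0.0 (289, 58, 1, 1)
787.0 (292, 208, 44, 27)
1209.5 (292, 233, 42, 40)
3692.0 (291, 35, 77, 70)
```

View pics/w6.png

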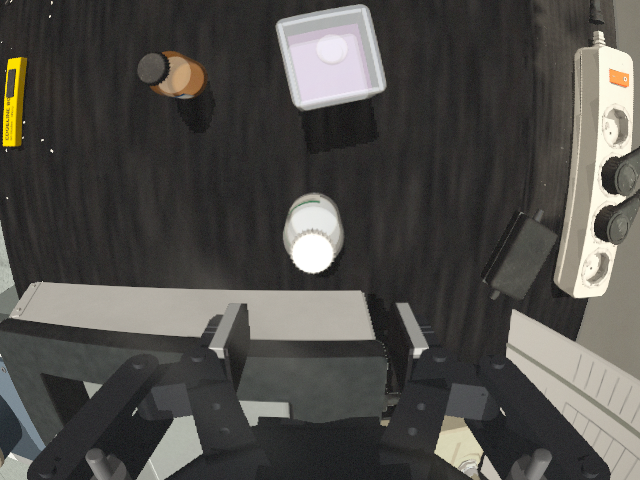

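The green cap is at (313,252), as predicted. Descending to grip it.

Emit:
{"op": "jog_arm", "data": {
  "series": [
    [0.004,-0.004,0.03,0,0,0,-0.4],
    [0.004,-0.004,0.05,0,0,0,-0.4],
    [0.004,-0.004,0.06,0,0,0,-0.4],
    [0.004,-0.004,0.064,0,0,0,-0.4],
    [0.004,-0.004,0.064,0,0,0,-0.4]
  ]
}}

```text
t: 16.35
position: [550.1, 313.3, 71.0]
orientation: [0.0, 0.707, 0.707, 0.001]
ft_force: [0.0, 0.2, -0.2]
grip_width: 59.8
grasp_force: 0.0
```

Emit:
{"op": "jog_arm", "data": {
  "series": [
    [0,0,0,0,0,0,0],
    [0,0,0,0,0,0,0.3],
    [0,0,0,0,0,0,0.6],
    [0,0,0,0,0,0,1],
    [0,0,0,0,0,0,1],
    [0,0,0,0,0,0,1],
    [0,0,0,0,0,0,1]
  ],
  "newtons": 40
}}

```text
t: 17.05
position: [549.4, 313.0, 69.9]
orientation: [-0.0, 0.707, 0.707, -0.0]
ft_force: [-0.3, 0.2, -0.3]
grip_width: 0.2
grasp_force: 0.0
```

```bash
python3 - <<'E'
from h import *
c=wshot('w7'); print(c['pos'], wpix(c,(550,312,97)))
E
```

```text
[549.36184448 313.03400068  69.93340204] [320.45180933 307.81276046]
```

View pics/w7.png

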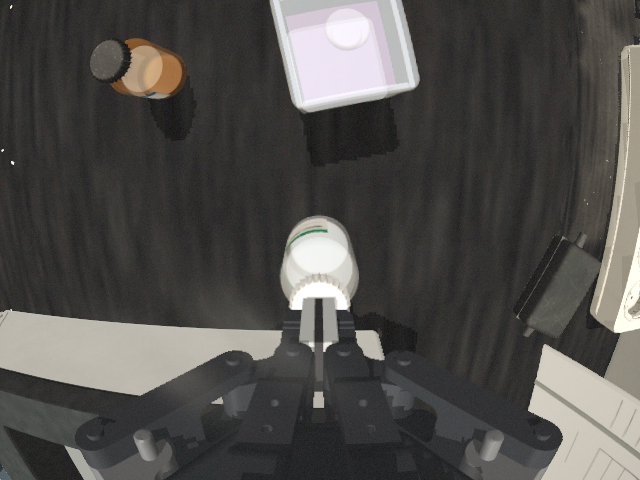

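The shut fingers are above the cap. The pictures show the real fingertips about 38 mm behind the reported TCP, and the first red grip agrees with that. So I'll open, go lower and grip again.

Emit:
{"op": "jog_arm", "data": {
  "series": [
    [0,0,-0.01,0,0,0,0.5],
    [0,0,-0.01,0,0,0,0],
    [0,0,-0.01,0,0,0,-0.4],
    [0,0,-0.01,0,0,0,-0.4],
    [0,0,-0.01,0,0,0,-0.4],
    [0,0,-0.01,0,0,0,-0.4]
  ]
}}

```text
t: 17.7
position: [549.3, 313.0, 79.8]
orientation: [-0.0, 0.707, 0.707, -0.0]
ft_force: [0.9, -0.2, -0.2]
grip_width: 60.0
grasp_force: 0.0
```

Emit:
{"op": "jog_arm", "data": {
  "series": [
    [0,0.001,0.02,0,0,0,-0.4],
    [0,0.001,0.03,0,0,0,-0.4],
    [0,0.001,0.038,0,0,0,-0.4],
    [0,0.001,0.043,0,0,0,-0.4],
    [0,0.001,0.043,0,0,0,-0.4]
  ]
}}

```text
t: 18.2
position: [550.0, 312.9, 36.3]
orientation: [-0.0, 0.707, 0.707, -0.001]
ft_force: [0.3, 0.1, 0.2]
grip_width: 59.4
grasp_force: 0.0
```

Emit:
{"op": "jog_arm", "data": {
  "series": [
    [0,0,0,0,0,0,0],
    [0,0,0,0,0,0,0.3],
    [0,0,0,0,0,0,0.6],
    [0,0,0,0,0,0,1],
    [0,0,0,0,0,0,1],
    [0,0,0,0,0,0,1],
    [0,0,0,0,0,0,1]
  ],
  "newtons": 40
}}

```text
t: 18.9
position: [550.5, 313.4, 37.6]
orientation: [0.0, 0.707, 0.707, 0.0]
ft_force: [-1.6, 0.2, 6.2]
grip_width: 27.8
grasp_force: 34.0
```

Emit:
{"op": "jog_arm", "data": {
  "series": [
    [0,0,-0.005,0,0,0,1],
    [0,0,-0.02,0,0,0,1],
    [0,0,-0.05,0,0,0,1],
    [0,0,-0.09,0,0,0,1],
    [0,0,-0.13,0,0,0,1],
    [0,0,-0.17,0,0,0,1],
    [0,0,-0.21,0,0,0,1],
    [0,0,-0.25,0,0,0,1]
  ]
}}

```text
t: 19.7
position: [549.9, 312.8, 289.9]
orientation: [-0.0, 0.707, 0.707, 0.0]
ft_force: [0.2, -0.5, -1.1]
grip_width: 28.0
grasp_force: 34.9
```

```bash
python3 - <<'E'
from h import *
c=wshot('w8'); s=arm.get_state();print(c['pos'],s['grip_width'],s['ft_force'])
E
```

```text
[549.8911891  312.79552908 289.86631702] 27.853442867289303 [1.59389499 1.5453444  4.61867322]
```

View pics/w8.png

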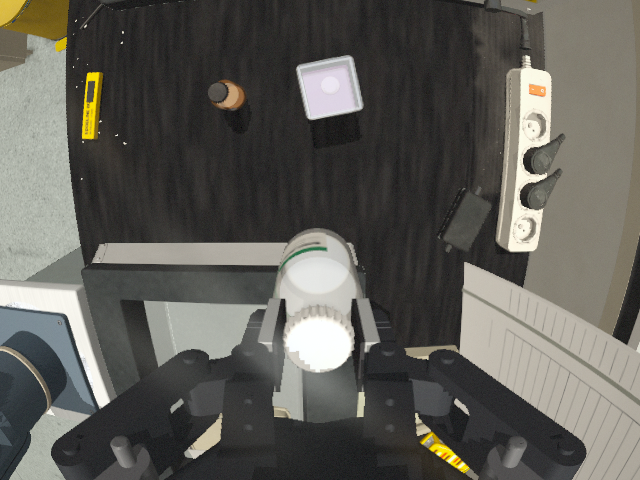

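The green bottle is held upright by its cap at (318,338). Carrying it across.

Emit:
{"op": "jog_arm", "data": {
  "series": [
    [0,0,-0.04,0,0,0,1],
    [0,-0.01,-0.08,0,0,0,1],
    [-0.02,-0.03,-0.11,0,0,0,1],
    [-0.05,-0.05,-0.13,0,0,0,1],
    [-0.09,-0.06,-0.14,0,0,0,1],
    [-0.13,-0.06,-0.14,0,0,0,1],
    [-0.17,-0.06,-0.14,0,0,0,1],
    [-0.21,-0.06,-0.14,0,0,0,1]
  ]
}}

```text
t: 20.55
position: [489.5, 101.5, 427.9]
orientation: [0.0, 0.707, 0.707, 0.0]
ft_force: [0.6, -0.4, -2.5]
grip_width: 27.8
grasp_force: 35.3
```

Emit:
{"op": "jog_arm", "data": {
  "series": [
    [-0.04,0,0,0,0,0,1],
    [-0.08,0,0,0,0,0,1],
    [-0.12,0.01,0,0,0,0,1],
    [-0.16,0.025,0,0,0,0,1],
    [-0.2,0.045,0,0,0,0,1],
    [-0.24,0.065,0.02,0,0,0,1],
    [-0.28,0.08,0.04,0,0,0,1],
    [-0.31,0.09,0.07,0,0,0,1]
  ]
}}

```text
t: 21.35
position: [581.1, -209.8, 357.5]
orientation: [0.001, 0.708, 0.707, 0.0]
ft_force: [0.8, 0.5, -1.3]
grip_width: 27.9
grasp_force: 35.3
```

Emit:
{"op": "jog_arm", "data": {
  "series": [
    [-0.012,0.003,0.04,0,0,0,1],
    [-0.016,0.003,0.08,0,0,0,1],
    [-0.016,0.003,0.12,0,0,0,1],
    [-0.016,0.003,0.16,0,0,0,1],
    [-0.016,0.003,0.2,0,0,0,1],
    [-0.016,0.003,0.23,0,0,0,1],
    [-0.016,0.003,0.25,0,0,0,1],
    [-0.016,0.003,0.25,0,0,0,1]
  ]
}}

```text
t: 22.15
position: [581.4, -222.4, 104.7]
orientation: [-0.002, 0.707, 0.707, -0.001]
ft_force: [0.0, -0.9, -1.5]
grip_width: 28.1
grasp_force: 35.5
```

Emit:
{"op": "jog_arm", "data": {
  "series": [
    [-0.001,0.001,0.02,0,0,0,1],
    [-0.001,0.001,0.04,0,0,0,1],
    [-0.001,0.001,0.052,0,0,0,1],
    [-0.001,0.001,0.058,0,0,0,1],
    [-0.001,0.001,0.06,0,0,0,1],
    [-0.001,0.001,0.06,0,0,0,1],
    [-0.001,0.001,0.06,0,0,0,1]
  ]
}}

```text
t: 22.85
position: [584.9, -224.1, 47.8]
orientation: [0.001, 0.707, 0.707, 0.0]
ft_force: [0.3, 0.6, -0.9]
grip_width: 28.1
grasp_force: 35.5
```

Emit:
{"op": "jog_arm", "data": {
  "series": [
    [0.001,-0.002,0.003,0,0,0,1],
    [0.001,-0.002,0.005,0,0,0,1],
    [0.001,-0.002,0.006,0,0,0,1],
    [0.001,-0.002,0.0065,0,0,0,1],
    [0.001,-0.002,0.007,0,0,0,1],
    [0.001,-0.002,0.007,0,0,0,1]
  ]
}}

```text
t: 23.45
position: [582.4, -223.1, 40.9]
orientation: [0.0, 0.707, 0.707, -0.0]
ft_force: [-3.4, -0.1, 9.5]
grip_width: 27.5
grasp_force: 37.7
```

Emit:
{"op": "jog_arm", "data": {
  "series": [
    [0,0,0.0005,0,0,0,1],
    [0,0,0.001,0,0,0,1],
    [0,0,0.001,0,0,0,1]
  ]
}}

```text
t: 23.75
position: [582.5, -223.1, 40.8]
orientation: [0.001, 0.707, 0.707, -0.0]
ft_force: [-5.7, 1.4, 18.9]
grip_width: 28.0
grasp_force: 39.6
```

Emit:
{"op": "jog_arm", "data": {
  "series": [
    [0,0,-0.0015,0,0,0,1],
    [0,0,-0.0015,0,0,0,0.2],
    [0,0,-0.0015,0,0,0,-0.1],
    [0,0,-0.0015,0,0,0,-0.4],
    [0,0,-0.0015,0,0,0,-0.4],
    [0,0,-0.0015,0,0,0,-0.4]
  ]
}}

```text
t: 24.35
position: [582.3, -222.9, 40.2]
orientation: [-0.0, 0.707, 0.707, -0.0]
ft_force: [0.1, -0.2, -0.2]
grip_width: 59.8
grasp_force: 0.0
```

Emit:
{"op": "jog_arm", "data": {
  "series": [
    [0,0,-0.02,0,0,0,-0.4],
    [0,0,-0.06,0,0,0,-0.4],
    [0,0,-0.1,0,0,0,-0.4],
    [0,0,-0.15,0,0,0,-0.4],
    [0,0,-0.2,0,0,0,-0.4],
    [0,0,-0.25,0,0,0,-0.4],
    [0,-0.02,-0.3,0,0,0,-0.4],
    [0.02,-0.05,-0.34,0,0,0,-0.4]
  ]
}}

```text
t: 25.15
position: [536.4, -207.3, 376.8]
orientation: [0.001, 0.708, 0.706, 0.0]
ft_force: [0.5, -0.1, -0.1]
grip_width: 59.8
grasp_force: 0.0
```

Emit:
{"op": "jog_arm", "data": {
  "series": [
    [0.03,-0.03,-0.03,0,0,0,-0.4],
    [0.08,-0.04,-0.05,0,0,0,-0.4],
    [0.13,-0.05,-0.05,0,0,0,-0.4],
    [0.18,-0.06,-0.05,0,0,0,-0.4],
    [0.23,-0.06,-0.05,0,0,0,-0.4],
    [0.28,-0.07,-0.05,0,0,0,-0.4],
    [0.33,-0.07,-0.05,0,0,0,-0.4],
    [0.38,-0.07,-0.05,0,0,0,-0.4]
  ]
}}

```text
t: 25.95
position: [465.7, 167.6, 425.3]
orientation: [0.0, 0.707, 0.707, 0.0]
ft_force: [1.1, 0.2, 0.1]
grip_width: 59.5
grasp_force: 0.0
```

```bash
python3 - <<'E'
from h import *
c=capture('side'); im=c['pixels'][240:480,160:400,::-1]; cv2.imwrite('pics/s2.png',cv2.resize(im,None,fx=2.4,fy=2.4))
E
```

```text
(no output)
```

View pics/s2.png

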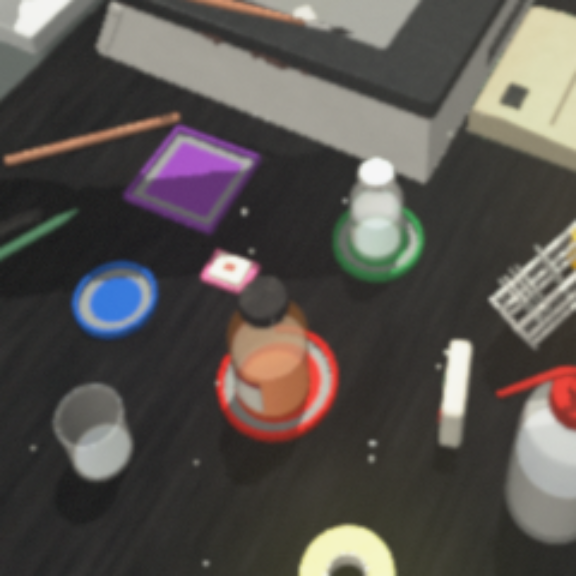

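Red and green both stand upright in their dishes. Next is blue, checking its position and the jar knob's from pictures I already have while moving over.

Emit:
{"op": "jog_arm", "data": {
  "series": [
    [0.05,-0.003,0,0,0,0,-0.4],
    [0.1,-0.006,0,0,0,0,-0.4],
    [0.15,-0.01,0,0,0,0,-0.4],
    [0.2,-0.015,0.02,0,0,0,-0.4],
    [0.24,-0.017,0.07,0,0,0,-0.4],
    [0.259,-0.017,0.12,0,0,0,-0.4],
    [0.259,-0.017,0.17,0,0,0,-0.4],
    [0.259,-0.017,0.2,0,0,0,-0.4]
  ]
}}

```text
t: 26.8
position: [448.6, 426.0, 222.8]
orientation: [-0.0, 0.706, 0.708, 0.0]
ft_force: [0.4, 0.9, -0.0]
grip_width: 59.6
grasp_force: 0.0
```

```bash
python3 - <<'E'
from h import *
for n,b,k in(('w4',(411,74),(606,98)),('w6',(153,68),(332,49)),('w7',(110,61),(348,28)),('w8',(219,92),(330,85))):
    c=dict(np.load(n+'.npz')); print(n,wray(c,b,82).round(1),wray(c,k,94).round(1))
E
```

```text
w4 [441.6 433.7  82. ] [557.2 436.2  94. ]
w6 [445.6 433.7  82. ] [561.2 435.8  94. ]
w7 [446.4 432.8  82. ] [561.2 435.7  94. ]
w8 [446. 434.  82.] [561.2 436.4  94. ]
```

Emit:
{"op": "jog_arm", "data": {
  "series": [
    [0,0,0.04,0,0,0,-0.4],
    [0,0,0.08,0,0,0,-0.4],
    [0,0,0.11,0,0,0,-0.4],
    [0,0,0.13,0,0,0,-0.4],
    [0,0,0.14,0,0,0,-0.4],
    [0,0,0.14,0,0,0,-0.4],
    [0,0,0.14,0,0,0,-0.4]
  ]
}}

```text
t: 27.5
position: [449.8, 425.4, 85.8]
orientation: [-0.0, 0.707, 0.707, 0.001]
ft_force: [0.4, 0.6, 0.5]
grip_width: 60.1
grasp_force: 0.0
```

Emit:
{"op": "jog_arm", "data": {
  "series": [
    [0.009,-0.004,0,0,0,0,-0.4],
    [0.009,-0.004,0.02,0,0,0,-0.4],
    [0.009,-0.004,0.04,0,0,0,-0.4],
    [0.009,-0.004,0.052,0,0,0,-0.4],
    [0.009,-0.004,0.058,0,0,0,-0.4],
    [0.009,-0.004,0.058,0,0,0,-0.4],
    [0.009,-0.004,0.058,0,0,0,-0.4]
  ]
}}

```text
t: 28.2
position: [445.6, 434.4, 27.6]
orientation: [-0.0, 0.707, 0.707, 0.001]
ft_force: [0.4, 0.5, -0.6]
grip_width: 59.6
grasp_force: 0.0
```

Emit:
{"op": "jog_arm", "data": {
  "series": [
    [0,0,0,0,0,0,0],
    [0,0,0,0,0,0,0.3],
    [0,0,0,0,0,0,0.6],
    [0,0,0,0,0,0,1],
    [0,0,0,0,0,0,1],
    [0,0,0,0,0,0,1],
    [0,0,0,0,0,0,1]
  ],
  "newtons": 35
}}

```text
t: 28.9
position: [445.5, 434.4, 27.5]
orientation: [-0.0, 0.707, 0.707, 0.001]
ft_force: [-1.3, 0.1, 5.5]
grip_width: 22.0
grasp_force: 34.0
```

Emit:
{"op": "jog_arm", "data": {
  "series": [
    [0,0,-0.005,0,0,0,1],
    [0,0,-0.02,0,0,0,1],
    [0,0,-0.06,0,0,0,1],
    [0,0,-0.11,0,0,0,1],
    [0,0,-0.16,0,0,0,1],
    [0,0,-0.21,0,0,0,1],
    [0,0,-0.26,0,0,0,1],
    [-0.01,0,-0.31,0,0,0,1]
  ]
}}

```text
t: 29.7
position: [444.3, 424.5, 339.3]
orientation: [-0.001, 0.706, 0.708, 0.001]
ft_force: [0.5, 0.5, -1.3]
grip_width: 22.3
grasp_force: 34.1
```

Emit:
{"op": "jog_arm", "data": {
  "series": [
    [-0.03,0,-0.04,0,0,0,1],
    [-0.07,0.01,-0.08,0,0,0,1],
    [-0.12,0.02,-0.09,0,0,0,1],
    [-0.17,0.03,-0.09,0,0,0,1],
    [-0.22,0.03,-0.09,0,0,0,1],
    [-0.27,0.03,-0.09,0,0,0,1],
    [-0.32,0.03,-0.09,0,0,0,1],
    [-0.36,0.03,-0.09,0,0,0,1]
  ]
}}

```text
t: 30.5
position: [474.4, 62.2, 427.0]
orientation: [0.0, 0.707, 0.707, 0.0]
ft_force: [0.4, -0.1, 0.1]
grip_width: 22.7
grasp_force: 34.1
```

Emit:
{"op": "jog_arm", "data": {
  "series": [
    [-0.04,0,0,0,0,0,1],
    [-0.09,0,0,0,0,0,1],
    [-0.14,0,0,0,0,0,1],
    [-0.19,-0.01,0,0,0,0,1],
    [-0.24,-0.02,0,0,0,0,1],
    [-0.29,-0.03,0,0,0,0,1],
    [-0.34,-0.04,0.01,0,0,0,1],
    [-0.38,-0.05,0.03,0,0,0,1]
  ]
}}

```text
t: 31.3
position: [425.1, -317.5, 398.1]
orientation: [0.002, 0.707, 0.707, 0.001]
ft_force: [1.7, 0.2, -0.6]
grip_width: 22.2
grasp_force: 34.1
```

Emit:
{"op": "jog_arm", "data": {
  "series": [
    [-0.03,-0.005,0.02,0,0,0,1],
    [-0.048,-0.006,0.06,0,0,0,1],
    [-0.048,-0.006,0.11,0,0,0,1],
    [-0.048,-0.006,0.16,0,0,0,1],
    [-0.048,-0.006,0.21,0,0,0,1],
    [-0.048,-0.006,0.26,0,0,0,1],
    [-0.048,-0.006,0.3,0,0,0,1],
    [-0.048,-0.006,0.3,0,0,0,1]
  ]
}}

```text
t: 32.1
position: [416.8, -361.3, 92.5]
orientation: [-0.004, 0.707, 0.707, -0.0]
ft_force: [-0.3, -0.2, -0.9]
grip_width: 22.0
grasp_force: 34.1
```

Emit:
{"op": "jog_arm", "data": {
  "series": [
    [0,0,0.02,0,0,0,1],
    [0,0,0.04,0,0,0,1],
    [0,0,0.05,0,0,0,1],
    [0,0,0.054,0,0,0,1],
    [0,0,0.054,0,0,0,1]
  ]
}}

```text
t: 32.6
position: [420.0, -363.9, 43.2]
orientation: [0.001, 0.707, 0.707, 0.0]
ft_force: [-0.6, 0.3, -0.6]
grip_width: 22.3
grasp_force: 34.1
```

Emit:
{"op": "jog_arm", "data": {
  "series": [
    [-0.004,-0.001,0,0,0,0,1],
    [-0.006,-0.0015,0,0,0,0,1],
    [-0.006,-0.0015,0.004,0,0,0,1],
    [-0.006,-0.0015,0.007,0,0,0,1],
    [-0.006,-0.0015,0.009,0,0,0,1],
    [-0.006,-0.0015,0.0105,0,0,0,1],
    [-0.006,-0.0015,0.0115,0,0,0,1],
    [-0.006,-0.0015,0.0115,0,0,0,1]
  ]
}}

```text
t: 33.4
position: [418.0, -369.4, 30.6]
orientation: [-0.0, 0.707, 0.707, -0.0]
ft_force: [-0.1, 1.1, 1.1]
grip_width: 22.2
grasp_force: 34.3
```

Emit:
{"op": "jog_arm", "data": {
  "series": [
    [0,0,0.0005,0,0,0,1],
    [0,0,0.001,0,0,0,1],
    [0,0,0.001,0,0,0,1]
  ]
}}

```text
t: 33.7
position: [418.1, -369.8, 30.4]
orientation: [0.0, 0.707, 0.707, -0.0]
ft_force: [-1.7, 0.7, 9.9]
grip_width: 21.8
grasp_force: 35.5
```

Contact. Release, rise and return for the jar.

Emit:
{"op": "jog_arm", "data": {
  "series": [
    [0,0,-0.0005,0,0,0,1],
    [0,0,-0.0005,0,0,0,0.3],
    [0,0,-0.0005,0,0,0,0],
    [0,0,-0.0005,0,0,0,-0.3],
    [0,0,-0.0005,0,0,0,-0.3],
    [0,0,-0.0005,0,0,0,-0.3]
  ]
}}

```text
t: 34.3
position: [418.0, -369.4, 30.0]
orientation: [-0.0, 0.707, 0.707, 0.0]
ft_force: [0.4, 0.3, -0.1]
grip_width: 55.4
grasp_force: 0.0
```

Emit:
{"op": "jog_arm", "data": {
  "series": [
    [0,0,-0.02,0,0,0,-0.3],
    [0,0,-0.06,0,0,0,-0.3],
    [0,0,-0.11,0,0,0,-0.3],
    [0,0,-0.16,0,0,0,-0.3],
    [0,0,-0.21,0,0,0,-0.3],
    [0.01,0.01,-0.26,0,0,0,-0.3],
    [0.03,0.02,-0.31,0,0,0,-0.3],
    [0.05,0.03,-0.36,0,0,0,-0.3]
  ]
}}

```text
t: 35.1
position: [445.7, -323.1, 381.8]
orientation: [0.0, 0.707, 0.707, 0.0]
ft_force: [1.4, -0.3, -0.3]
grip_width: 55.3
grasp_force: 0.0
```

```bash
python3 - <<'E'
from h import *
c=capture('side'); im=c['pixels'][240:480,160:400,::-1]; cv2.imwrite('pics/s3.png',cv2.resize(im,None,fx=2.4,fy=2.4))
E
```

```text
(no output)
```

View pics/s3.png

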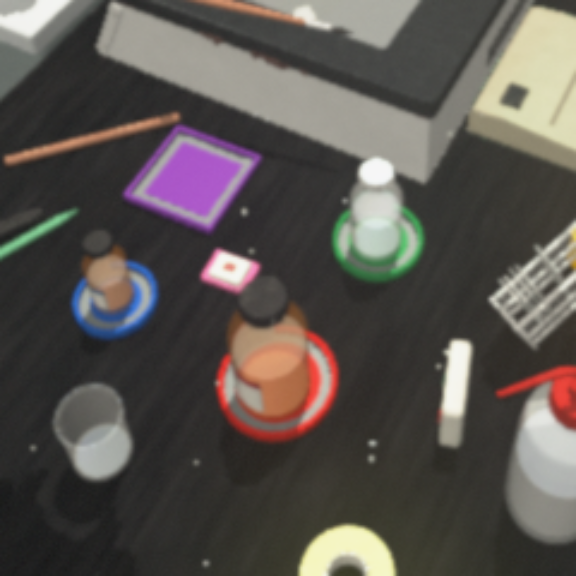

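Emit:
{"op": "jog_arm", "data": {
  "series": [
    [0.04,0.01,-0.03,0,0,0,-0.3],
    [0.09,0.02,-0.04,0,0,0,-0.3],
    [0.14,0.03,-0.04,0,0,0,-0.3],
    [0.19,0.04,-0.04,0,0,0,-0.3],
    [0.24,0.04,-0.04,0,0,0,-0.3],
    [0.29,0.04,-0.04,0,0,0,-0.3],
    [0.34,0.04,-0.04,0,0,0,-0.3],
    [0.39,0.04,-0.04,0,0,0,-0.3]
  ]
}}

```text
t: 35.95
position: [485.4, 63.5, 419.7]
orientation: [0.0, 0.707, 0.707, 0.0]
ft_force: [1.4, 0.5, -0.3]
grip_width: 55.6
grasp_force: 0.0
```

All three bottles stand in their dishes (blue at (108,285) in the crop). Next is the jar, by its knob at (561,436).

Emit:
{"op": "jog_arm", "data": {
  "series": [
    [0.05,0,0,0,0,0,-0.3],
    [0.1,0.01,0,0,0,0,-0.3],
    [0.15,0.015,0,0,0,0,-0.3],
    [0.2,0.025,0,0,0,0,-0.3],
    [0.25,0.04,0,0,0,0,-0.3],
    [0.3,0.055,0.01,0,0,0,-0.3],
    [0.34,0.07,0.03,0,0,0,-0.3],
    [0.366,0.075,0.06,0,0,0,-0.3]
  ]
}}

```text
t: 36.75
position: [561.3, 431.4, 358.9]
orientation: [-0.0, 0.707, 0.708, 0.001]
ft_force: [-0.4, -0.1, -0.1]
grip_width: 55.5
grasp_force: 0.0
```

Emit:
{"op": "jog_arm", "data": {
  "series": [
    [0,0,0.04,0,0,0,-0.3],
    [0,0,0.09,0,0,0,-0.3],
    [0,0,0.13,0,0,0,-0.3],
    [0,0,0.17,0,0,0,-0.3],
    [0,0,0.21,0,0,0,-0.3],
    [0,0,0.25,0,0,0,-0.3],
    [0,0,0.25,0,0,0,-0.3]
  ]
}}

```text
t: 37.45
position: [558.6, 424.5, 103.7]
orientation: [-0.0, 0.707, 0.707, -0.005]
ft_force: [-0.2, -0.8, -0.5]
grip_width: 55.3
grasp_force: 0.0
```

Emit:
{"op": "jog_arm", "data": {
  "series": [
    [0.006,0.002,0,0,0,0,-0.3],
    [0.011,0.002,0.01,0,0,0,-0.3],
    [0.011,0.002,0.03,0,0,0,-0.3],
    [0.011,0.002,0.045,0,0,0,-0.3],
    [0.011,0.002,0.054,0,0,0,-0.3],
    [0.011,0.002,0.054,0,0,0,-0.3],
    [0.011,0.002,0.054,0,0,0,-0.3]
  ]
}}

```text
t: 38.15
position: [563.2, 439.0, 56.3]
orientation: [-0.0, 0.707, 0.707, 0.0]
ft_force: [0.5, -0.7, 0.2]
grip_width: 55.7
grasp_force: 0.0
```

Emit:
{"op": "jog_arm", "data": {
  "series": [
    [0,0,0,0,0,0,0],
    [0,0,0,0,0,0,0.3],
    [0,0,0,0,0,0,0.4],
    [0,0,0,0,0,0,0.4]
  ],
  "newtons": 40
}}

```text
t: 38.55
position: [563.1, 438.7, 55.9]
orientation: [0.0, 0.707, 0.707, 0.0]
ft_force: [-0.4, 0.5, -0.6]
grip_width: 26.1
grasp_force: 0.0
```

Emit:
{"op": "jog_arm", "data": {
  "series": [
    [-0.0025,-0.002,0,0,0,0,0.4],
    [-0.0025,-0.002,0,0,0,0,0.4],
    [-0.0025,-0.002,0,0,0,0,0.4]
  ]
}}

```text
t: 38.85
position: [560.9, 436.0, 55.7]
orientation: [0.0, 0.707, 0.707, -0.0]
ft_force: [0.3, -0.6, 0.4]
grip_width: 25.7
grasp_force: 0.0
```

```bash
python3 - <<'E'
from h import *
c=wshot('w9'); print(c['pos'], wpix(c,(561,436,94)))
cv2.imwrite('pics/w9c.png',cv2.resize(c['pixels'][200:440,160:480,::-1],None,fx=2.4,fy=2.4))
E
```

```text
[560.94313438 435.96708608  55.66905027] [319.27496159 317.61195084]
```

View pics/w9c.png

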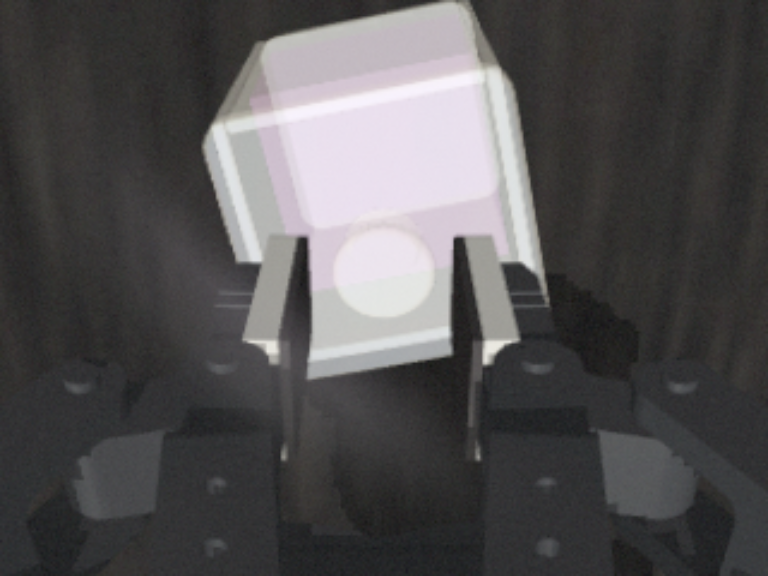

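The pads straddle the knob at crop (384,273), with their tips level with the knob's top, so the tip offset is about 37 mm. I'll go 11.5 mm lower and close.

Emit:
{"op": "jog_arm", "data": {
  "series": [
    [0.001,0,0.004,0,0,0,0.4],
    [0.001,0,0.008,0,0,0,0.4],
    [0.001,0,0.0115,0,0,0,0.4],
    [0.001,0,0.0115,0,0,0,0.4]
  ]
}}

```text
t: 39.3
position: [560.6, 436.7, 43.2]
orientation: [-0.0, 0.707, 0.707, -0.001]
ft_force: [0.3, 0.3, 0.6]
grip_width: 25.7
grasp_force: 0.0
```

Emit:
{"op": "jog_arm", "data": {
  "series": [
    [0,0,0,0,0,0,0.6],
    [0,0,0,0,0,0,1],
    [0,0,0,0,0,0,1],
    [0,0,0,0,0,0,1],
    [0,0,0,0,0,0,1]
  ],
  "newtons": 55
}}

```text
t: 39.8
position: [560.9, 437.1, 44.1]
orientation: [0.0, 0.707, 0.707, -0.0]
ft_force: [-0.6, 0.1, -2.1]
grip_width: 15.5
grasp_force: 53.6
```

Emit:
{"op": "jog_arm", "data": {
  "series": [
    [0,0,-0.003,0,0,0,1],
    [0,0,-0.01,0,0,0,1],
    [0,0,-0.03,0,0,0,1],
    [0,0,-0.06,0,0,0,1],
    [0,0,-0.09,0,0,0,1],
    [0,0,-0.12,0,0,0,1],
    [0,0,-0.15,0,0,0,1],
    [0,0,-0.18,0,0,0,1]
  ]
}}

```text
t: 40.6
position: [560.8, 437.1, 226.2]
orientation: [-0.0, 0.707, 0.707, 0.0]
ft_force: [-0.1, 0.5, -2.0]
grip_width: 15.1
grasp_force: 53.8
```

Emit:
{"op": "jog_arm", "data": {
  "series": [
    [0,0,-0.03,0,0,0,1],
    [0,0,-0.07,0,0,0,1],
    [0,0,-0.11,0,0,0,1],
    [0,-0.005,-0.15,0,0,0,1],
    [-0.02,-0.02,-0.18,0,0,0,1],
    [-0.05,-0.04,-0.2,0,0,0,1],
    [-0.08,-0.06,-0.21,0,0,0,1],
    [-0.11,-0.075,-0.21,0,0,0,1]
  ]
}}

```text
t: 41.4
position: [484.4, 327.1, 436.7]
orientation: [0.0, 0.707, 0.708, 0.002]
ft_force: [1.4, -1.0, -2.4]
grip_width: 15.6
grasp_force: 53.8
```

Emit:
{"op": "jog_arm", "data": {
  "series": [
    [-0.035,-0.005,0,0,0,0,1],
    [-0.07,-0.01,0,0,0,0,1],
    [-0.11,-0.01,0,0,0,0,1],
    [-0.15,-0.01,0,0,0,0,1],
    [-0.19,-0.01,0,0,0,0,1],
    [-0.23,-0.01,0,0,0,0,1],
    [-0.27,-0.01,0,0,0,0,1],
    [-0.31,-0.01,0,0,0,0,1]
  ]
}}

```text
t: 42.2
position: [475.2, 15.8, 435.0]
orientation: [0.001, 0.707, 0.707, 0.0]
ft_force: [0.4, 1.3, -1.3]
grip_width: 15.5
grasp_force: 53.9
```

Emit:
{"op": "jog_arm", "data": {
  "series": [
    [-0.035,0,0,0,0,1,1],
    [-0.07,-0.005,0,0,0,2,1],
    [-0.11,-0.01,0,0,0,4,1],
    [-0.15,-0.025,0,0,0,6,1],
    [-0.19,-0.045,0,0,0,8,1],
    [-0.22,-0.06,0,0,0,9,1],
    [-0.24,-0.068,0.02,0,0,9,1],
    [-0.252,-0.07,0.05,0,0,9,1]
  ]
}}

```text
t: 43.0
position: [405.4, -236.9, 385.6]
orientation: [0.002, 0.761, 0.648, 0.0]
ft_force: [0.6, 0.0, -1.6]
grip_width: 15.5
grasp_force: 53.9
```

Emit:
{"op": "jog_arm", "data": {
  "series": [
    [0,0,0.04,0,0,0,1],
    [0,0,0.08,0,0,0,1],
    [0,0,0.12,0,0,0,1],
    [0,0,0.16,0,0,0,1],
    [0,0,0.2,0,0,0,1],
    [0,0,0.24,0,0,0,1],
    [0,0,0.26,0,0,0,1],
    [0,0,0.26,0,0,0,1]
  ]
}}

```text
t: 43.8
position: [404.5, -233.9, 122.4]
orientation: [-0.002, 0.76, 0.65, -0.001]
ft_force: [-0.1, -0.8, -1.1]
grip_width: 15.4
grasp_force: 53.9
```

```bash
python3 - <<'E'
from h import *
s=arm.get_state(); R=toolR(s); print(s['position'],R.round(3).tolist())
d=np.array([405,-239,60])-s['position']; print((R.T@d).round(1))
c=wshot('w10'); print([wpix(c,(405+a,-239+b,9)).round() for a in(-44,44) for b in(-44,44)])
cv2.imwrite('pics/w10c.png',cv2.resize(c['pixels'][120:420,140:500,::-1],None,fx=2,fy=2))
E
```

```text
[ 404.49332513 -233.91634336  122.44042226] [[0.156, 0.988, -0.004], [0.988, -0.156, 0.002], [0.002, -0.004, -1.0]]
[-5.   1.5 62.4]
[array([279., 288.]), array([258., 189.]), array([379., 273.]), array([367., 172.])]
```

View pics/w10c.png

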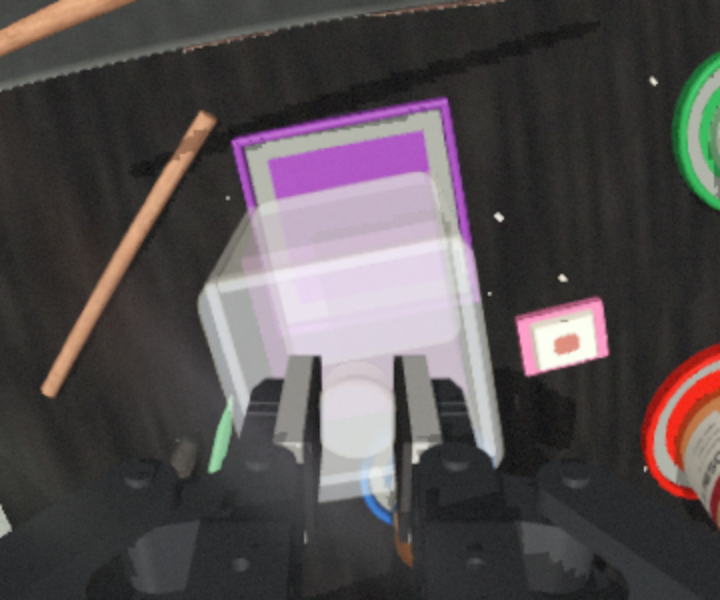

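The jar hangs upright, parallel to the dish, and the dish corners at full-frame (258,190) and (363,170) match the prediction. Lowering with a −5 mm correction along tool x.

Emit:
{"op": "jog_arm", "data": {
  "series": [
    [-0.003,0.001,0.02,0,0,0,1],
    [-0.005,0.0015,0.04,0,0,0,1],
    [-0.005,0.0015,0.055,0,0,0,1],
    [-0.005,0.0015,0.06,0,0,0,1],
    [-0.005,0.0015,0.06,0,0,0,1],
    [-0.005,0.0015,0.06,0,0,0,1]
  ]
}}

```text
t: 44.45
position: [407.5, -240.4, 65.4]
orientation: [0.001, 0.76, 0.649, 0.0]
ft_force: [0.2, -0.9, -1.6]
grip_width: 15.3
grasp_force: 53.9
```

```bash
python3 - <<'E'
from h import *
s=arm.get_state(); R=toolR(s); print(s['position'],s['ft_force'],s['grip_width'])
print((R.T@(np.array([405,-239,48])-s['position'])).round(1))
E
```

```text
[ 407.51638513 -240.39238579   65.41826558] [ 0.16611502 -0.91474431 -1.57807397] 15.314313188566905
[ 1.  -2.7 17.4]
```

Emit:
{"op": "jog_arm", "data": {
  "series": [
    [0.001,-0.0025,0.004,0,0,0,1],
    [0.001,-0.0025,0.008,0,0,0,1],
    [0.001,-0.0025,0.011,0,0,0,1],
    [0.001,-0.0025,0.013,0,0,0,1],
    [0.001,-0.0025,0.0145,0,0,0,1],
    [0.001,-0.0025,0.0155,0,0,0,1],
    [0.001,-0.0025,0.0165,0,0,0,1],
    [0.001,-0.0025,0.0165,0,0,0,1]
  ]
}}

```text
t: 45.25
position: [404.3, -238.6, 47.5]
orientation: [-0.0, 0.76, 0.649, -0.0]
ft_force: [0.8, -0.0, -1.9]
grip_width: 15.3
grasp_force: 53.9
```

Emit:
{"op": "jog_arm", "data": {
  "series": [
    [0,0,0.0005,0,0,0,1],
    [0,0,0.001,0,0,0,1],
    [0,0,0.001,0,0,0,1]
  ]
}}

```text
t: 45.55
position: [404.5, -238.7, 46.7]
orientation: [0.0, 0.76, 0.649, 0.0]
ft_force: [1.2, -0.7, -0.1]
grip_width: 15.5
grasp_force: 54.1
```

Emit:
{"op": "jog_arm", "data": {
  "series": [
    [0,0,0.0005,0,0,0,1],
    [0,0,0.001,0,0,0,1],
    [0,0,0.001,0,0,0,1]
  ]
}}

```text
t: 45.85
position: [405.2, -238.7, 46.5]
orientation: [0.001, 0.76, 0.649, 0.0]
ft_force: [-1.2, 2.4, 12.0]
grip_width: 15.7
grasp_force: 55.1
```

Seated. Release and withdraw.

Emit:
{"op": "jog_arm", "data": {
  "series": [
    [0,0,-0.0007,0,0,0,1],
    [0,0,-0.0007,0,0,0,0.6],
    [0,0,-0.0007,0,0,0,0.3],
    [0,0,-0.0007,0,0,0,0],
    [0,0,-0.0007,0,0,0,0],
    [0,0,-0.0007,0,0,0,0]
  ]
}}

```text
t: 46.45
position: [404.2, -238.6, 46.2]
orientation: [-0.0, 0.76, 0.649, -0.0]
ft_force: [-0.2, -0.2, 0.0]
grip_width: 42.9
grasp_force: 0.0
```

Emit:
{"op": "jog_arm", "data": {
  "series": [
    [0,0,-0.02,0,0,0,0],
    [0,0,-0.06,0,0,0,0],
    [0,0,-0.11,0,0,0,0],
    [0,0,-0.16,0,0,0,0],
    [0,0,-0.21,0,0,0,0],
    [0,0,-0.26,0,0,0,0],
    [0,0,-0.31,0,0,0,0],
    [0,0,-0.31,0,0,0,0]
  ]
}}

```text
t: 47.25
position: [406.6, -239.5, 362.6]
orientation: [0.005, 0.76, 0.649, 0.002]
ft_force: [0.8, -1.2, -0.3]
grip_width: 42.7
grasp_force: 0.0
```

```bash
python3 - <<'E'
from h import *
a=dict(np.load('side0.npz')); c=capture('side')
for n,b in dict(pink=(235,335,275,370)).items():
    print(blob(a,n,b).mean(0),blob(c,n,b).mean(0))
d=cv2.absdiff(a['pixels'],c['pixels']).max(2); print('beaker diff',(d[400:440,180:218]>40).sum())
w=wshot('w11'); print(w['pos'])
# jar knob and bottle caps predicted where expected
for n,p in dict(knob=(405,-239,97),lid1=(375.5,-269.5,80),lid2=(435.5,-208.5,80),blue=(418.5,-370,85),green=(582.5,-224,100)).items(): print(n,wpix(w,p).round())
h=cv2.cvtColor(w['pixels'],cv2.COLOR_RGB2HSV); m=cv2.inRange(h,(118,10,120),(165,80,255)); k,_=cv2.findContours(m,0,2); print(cv2.boundingRect(max(k,key=cv2.contourArea)))
E
```

```text
[254.44047619 354.5952381 ] [254.07407407 354.25925926]
beaker diff 0
[ 405.54476523 -239.14469858  359.30334866]
knob [317. 194.]
lid1 [298. 218.]
lid2 [337. 164.]
blue [342. 286.]
green [457. 163.]
(291, 156, 51, 53)
```

```bash
python3 -c "
from rig import arm
print(arm.get_state()['qd'].round(3)); print(arm.sign_off())"
```

```text
[-0.     0.029  0.002  0.055  0.    -0.014 -0.001]
the job is handed in; nothing more can be done
None
```

Job handed in at about 47 s: the side camera showed each bottle upright in its matching dish, and the beaker and cassette unmoved; the jar's seating in the violet dish rests on contact force and a wrist-camera outline check, since I had used all 14 picture views.

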